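# Run the filter carriage to its marked stop

## Task

Bring the filter dish carriage to the marked stop on its rail, the stop with the small upright post and disc: press down the ribbed pad in the middle of the carriage to free its hold, and keep it pressed while you push the carriage along until it stands right up against that stop. Then let the pad come up so that the carriage is held there, and move clear. Do not force the carriage along while its pad is up, and do not lift or shift any of the other things on the bench.

Things in the scene. Friction and masses are not known exactly. Their poses are not given: they have to be found in the camera images.
- rail: Low straight slotted rail fixed to the bench, 440 mm long, 64 mm wide, 14 mm high. Origin at the centre of its underside; y runs along the rail (towards its left end as seen from the robot), x across it, away from the robot, z up. It stands turned up to 0.3 rad from square.
- pad_middle (a point): Centre of the top of the black ribbed press pad when up, 44 mm above the rail's underside; axes as the rail's. It rides with the carriage but does not sink with the pad. The pad, 52 mm along the rail x 44 mm across, lies between two raised shoulders of the carriage, 58 mm apart, tops 50 mm above the rail's underside, so that shut fingertips fit between them.
- dish_middle (a point): Middle of the top of the round dish holder and dish, 92 mm across, that is fixed to the carriage on its far side (+x), 78 mm from pad_middle; top 33 mm above the bench.
- pad (a joint): How far the pad is pressed down, in m: about 0 up, 0.006 fully down. Its spring starts at about 14 N, reaching 16 N fully down. Up, a brake shoe under the rail holds the carriage with some 11 to 16 N of friction; from 0.001 down the shoe is free and the carriage slides with 1 to 2 N. It springs up again, and brakes, when let go.
- carriage (a joint): Place of the aluminium carriage (90 mm long along the rail, its ends 45 mm each side of pad_middle; 56 mm wide) along the rail, in m: distance of its middle from the rail's middle, growing towards the rail's +y.
- marked_stop_middle (a point): Middle of the top of the marked stop: a steel block fixed across the rail, 24 mm along x 56 mm across, top 40 mm above the rail's underside, which alone bears an upright post with a 32 mm round disc (12 mm to the far side, top 59 mm up). It can be at either end. With the carriage against it, this point and pad_middle are 57 mm apart along the rail.
- plain_stop_middle (a point): Middle of the top of the other stop: the same block without post and disc, on the other side of the carriage.
- sample_vial: loose capped glass vial, 22 mm across, 45 mm tall, standing in front of the rail. Origin at the centre of its underside. To be left alone.
- petri_dish: loose closed clear dish, 54 mm across, 14 mm tall, lying in front of the rail. Origin at the centre of its underside. To be left alone.
- tweezers: loose steel tweezers, about 118 mm long and 5 mm thick, lying in front of the rail. Origin at the centre of its underside. To be left alone.
- cylinder: loose glass measuring cylinder, 206 mm tall, 64 mm round foot, standing behind the rail. Origin at the centre of its underside. To be left alone.
- beaker: loose small glass beaker, 54 mm across, 65 mm tall, standing behind the rail. Origin at the centre of its underside. To be left alone.
- media_bottle: loose capped glass bottle, 72 mm across, 130 mm tall, standing behind the rail. Origin at the centre of its underside. To be left alone.
- wash_bottle: loose white wash bottle, 72 mm across, 170 mm tall, standing off the rail's right end. Origin at the centre of its underside. To be left alone.
- filter_box: loose flat white box, 90 x 70 x 22 mm, lying off the rail's left end. Origin at the centre of its underside. To be left alone.

How it is judged:
By the outcome, as a careful person would: the job done as asked, in the order asked, and still so for the second after the job is handed in, with the robot touching nothing.
It also fails if it takes over 38 s, if anything falls off the work surface, if the arm or the gripper's body presses on something with over 40 N, if the wrist force passes 120 N, or if a joint passes its speed limit or range.

## Robot

A 7-joint arm with a two-finger parallel gripper is mounted at the origin on the work surface. World frame = base frame: x ahead of the robot, y to its left, z up, the work surface at z = 0. Lengths are in m, angles in rad, forces in N, time in s.
With the tool pointing down it reaches from about 0.425 to 0.875 m from the base axis. Payload 4.7 kg.
Tool frame: the origin (TCP) lies between the finger pads; the fingertips stand 14 mm ahead of it and the grasp point (between the pads) lies 5 mm behind it; z points along the fingers, y is the line along which they close (so a half turn about z gives the same grasp; the last joint's range is limited). The gripper opens to 87 mm and grips with 3 to 60 N. Pads are 19 mm wide; open, the fingers measure 117 mm over their backs; the gripper's body (75 mm by 190 mm) begins 51 mm behind the grasp point.
Start: joints at [1.297, 0.321, -0.07, 1.45, 0.023, 1.371, -0.057], TCP at [0.184, -0.623, 0.237] pointing down, gripper open.
Joint ranges: [-2.86, 2.86], [-0.3, 2.09], [-1.38, 1.24], [0.06, 2.45], [-1.56, 4.7], [0.09, 2.05], [-2.69, 2.69]. Speed limits (rad/s): [2.57, 2.57, 3.14, 3.14, 3.14, 3.14, 3.14].

## Interface

Orientations are given as a rotation vector (axis times angle).
In Python, from bench import ctrl gives the robot as it stands.
- The arm moves only by the tool step_arm, never from a script. Its argument "commands" is a list of rows, each an object with "travel": the shift along the tool's x, y, z in m, a list of three; "turn": the turn, a rotation vector about the tool's x, y, z in degrees, a list of three. A call has 1 to 5 rows; each row is the pose to reach, as a shift and turn from the pose commanded when the call began, along the tool's axes at that moment; what a row does not reach only later rows make up. A row lasts 1/10 s, in which the tool goes at most 50 mm and 8.59 degrees, less where a joint would pass 70% of its speed; a pose out of reach is approached as far as the arm can. A call with a gripper value outside its range is refused whole. "gripper" is the opening, from 0 (shut) to 1 (fully open), set as the call begins (left out, the last holds). The fingers move at their own pace and stop on an object; "force" is the grip in N (left out, the last holds). Time passes only in rows, so rows that repeat a pose let the fingers close. It gives the time, the measured TCP pose, the force, the opening and the grip force at its end, in the units of the state.
- ctrl.get_state(): the state, without advancing time (a new reading comes with each control period).
- ctrl.get_image(name): name is "scene" or "top"; returns the picture (400x640x3 uint8, red, green, blue); there is no depth.
- ctrl.camera_model(name): a dict with "fx", "fy", "cx", "cy" (pixels), "R" (3x3) and "t" (3): a world point X has camera coordinates R X + t. Camera axes: x right, y down, z forward; pixel columns grow to the right and rows downward; lengths in m; the calibration is good to about 2 mm. A picture is of the moment at which its call begins. camera_model takes no time and is no camera call.
- ctrl.close_job(): hands the job in; it is judged then, once.
The state is a dict: "time": time; "joint_positions": joint angles; "qd": joint speeds; "joint_torque": joint torques, N m; "position": TCP position; "tool_rot": TCP orientation; "ft_force": force on the tool from outside, world axes, zero at the start; "torque": the same for the moment, N m; "grip_width": opening from 0.0 (shut) to 1.0 (fully open); "grip_force": force on a finger pad.
Only numpy, scipy, OpenCV 4.12 (cv2) and the standard library are available. Lean on these libraries where they do the work, as an engineer would, in place of code of your own. Each camera call takes 0.05 s, during which the arm holds its last target. There are 200 camera calls.

## Working session

There is one attempt and no reset: what is moved stays moved. The work goes in short steps, Python scripts to look and compute and a tool call to move; the robot and the scene stay as the last step left them, time stands still between calls to the robot, and variables do not carry over. Pictures are saved under pics/ and viewed, at most 10 in all, crops included, and the job is handed in when it is done.

Besides the shell and the picture viewer there is one more tool, called after "Emit:" as a command line: name --argument value ..., lists and objects as JSON in quotes. step_arm: Moves the arm, as the interface text tells. Its arguments: {"type":"object","properties":{"commands":{"type":"array"},"gripper":{"type":"number"},"force":{"type":"number"}},"required":["commands"]}

```bash
mkdir -p pics; python3 - <<'E'
from bench import ctrl
import cv2
for n in("scene","top"):
    cv2.imwrite(f"pics/{n}0.png",ctrl.get_image(n)[:,:,::-1]); m=ctrl.camera_model(n); print(n,m)
s=ctrl.get_state(); print(s["time"],s["position"],s["tool_rot"],s["ft_force"])
E
```

```text
scene {'fx': 405.95340422564163, 'fy': 405.95340422564163, 'cx': 317.5505774867332, 'cy': 194.84937029044616, 'R': array([[ 0.67326004,  0.73936301, -0.00795376],
       [ 0.46473425, -0.43150224, -0.77319331],
       [-0.5751026 ,  0.51686378, -0.63412052]]), 't': array([-0.4200473 , -0.20011601,  1.36008083])}
top {'fx': 513.6427468201217, 'fy': 513.6427468201217, 'cx': 308.6726677809389, 'cy': 192.31264666984563, 'R': array([[ 0.02526542, -0.99962512,  0.0105489 ],
       [-0.98999648, -0.02648451, -0.13858405],
       [ 0.13881148, -0.00694199, -0.99029449]]), 't': array([0.01743502, 0.58984916, 1.14075355])}
0.1 [ 0.18431068 -0.62282629  0.23558748] [-3.10747401e+00 -4.50353421e-01  5.50411287e-04] [-0.002444    0.46418518 -0.25531368]
```

View pics/scene0.png

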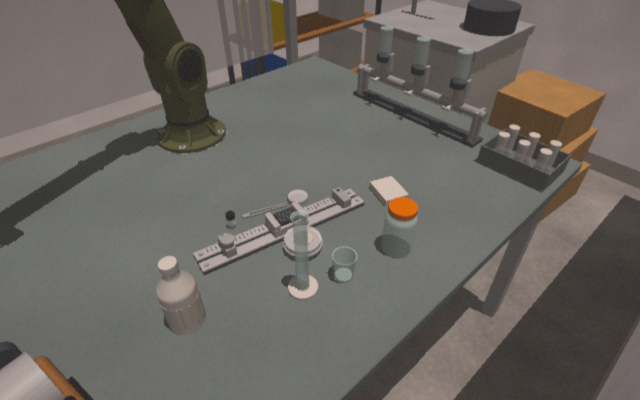

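View pics/top0.png

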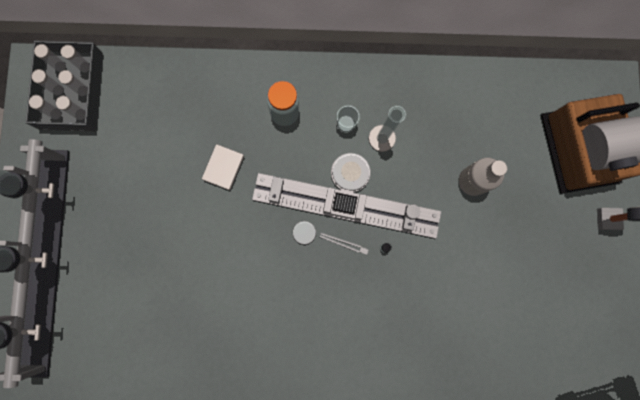

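```bash
python3 - <<'E'
import cv2,numpy as np
a=cv2.imread("pics/top0.png")[165:245,245:445]; b=cv2.imread("pics/scene0.png")[180:275,190:370]
a=cv2.resize(a,None,fx=4,fy=4,interpolation=2)[:, :720]if 0 else cv2.resize(a,(700,280),interpolation=2)
b=cv2.resize(b,(606,320),interpolation=2); b=cv2.copyMakeBorder(b,0,0,0,94,0)
cv2.imwrite("pics/crop.png",np.vstack([a,b]))
E
```

```text
(no output)
```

View pics/crop.png

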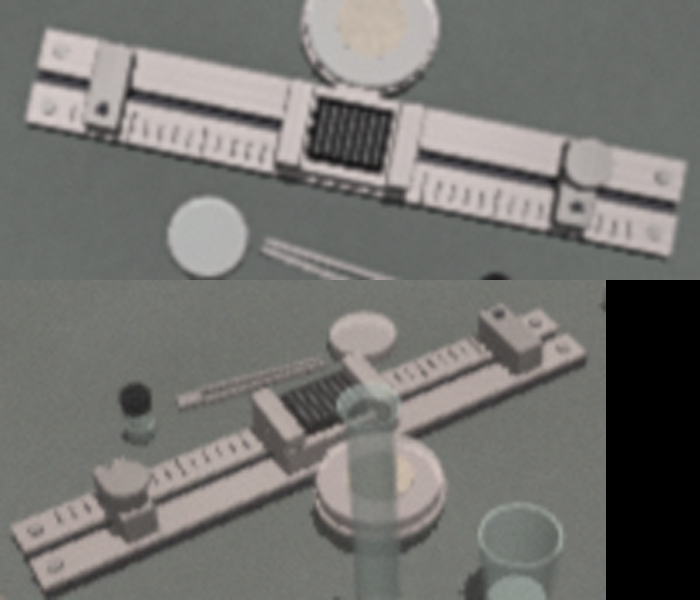

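```bash
cat >h.py <<'E'
import numpy as np,cv2
from scipy.spatial.transform import Rotation as Ro
from bench import ctrl
def ray(n,uv,z):
    m=ctrl.camera_model(n); R,t=m["R"],m["t"]; c=-R.T@t
    d=R.T@np.array([(uv[0]-m["cx"])/m["fx"],(uv[1]-m["cy"])/m["fy"],1])
    return c+d*(z-c[2])/d[2]
def dark(n,img,box):
    x0,y0,x1,y1=box; g=img[y0:y1,x0:x1].max(2)
    k=cv2.morphologyEx((g<75).astype(np.uint8),cv2.MORPH_CLOSE,np.ones((3,3)))
    k=cv2.morphologyEx(k,cv2.MORPH_OPEN,np.ones((5,5)))
    _,_,s,c=cv2.connectedComponentsWithStats(k); i=1+s[1:,4].argmax()
    return c[i]+[x0,y0],s[i]
E
python3 - <<'E'
from h import *
T=cv2.imread("pics/top0.png");S=cv2.imread("pics/scene0.png")
c,s=dark("top",T,(325,185,365,220));p=ray("top",c,.044);print("pad top",c,s,p)
c,s=dark("scene",S,(265,200,310,235));print("pad scene",c,s,ray("scene",c,.044))
q=[ray("top",(245+u/3.5,165+v/3.5),.014) for u,v in((45,28),(687,160),(668,257),(25,125))]
l=(q[0]+q[3])/2;r=(q[1]+q[2])/2;d=(l-r);print("len",np.linalg.norm(d),"mid",(l+r)/2);d/=np.linalg.norm(d)
yaw=np.arctan2(-d[0],d[1]);print("yaw",yaw,"ydir",d)
mid=(l+r)/2
disc=ray("top",(413,211.6),.059);hole=ray("top",(245+577/3.5,165+207/3.5),.04);sd=ray("scene",(190+124/3.367,180+(475-280)/3.368),.059)
for n,x in(("pad",p),("disc",disc),("discS",sd),("hole",hole)):
    e=x-mid;print(n,x,"along",e@d,"across",e[0]*d[1]-e[1]*d[0])
for n,uv,z in(("cylfoot",(381,138),0),("cyltop",(397,114),.206),("bottle",(283,95),.13),("wash",(497,168),.17),("vial",(386,247),.045),("beaker",(348,114),.065)):
    x=ray("top",uv,z);e=x-mid;print(n,x,"along",e@d,"across",e[0]*d[1]-e[1]*d[0])
st=ctrl.get_state();print(Ro.from_rotvec(st["tool_rot"]).as_matrix())
E
```

```text
pad top [344.42307692 203.24450549] [  9   9  22  20 364] [ 0.56569634 -0.04968203  0.044     ]
pad scene [282.94904459 216.49044586] [ 11  10  14  14 157] [ 0.56313296 -0.05703478  0.044     ]
len 0.43931595878531243 mid [ 0.56387111 -0.05697654  0.014     ]
yaw -0.17766649059159625 ydir [0.17673328 0.98425878 0.        ]
pad [ 0.56569634 -0.04968203  0.044     ] along 0.007502268017530686 across 0.0005073110186203014
disc [ 0.54900463 -0.20374839  0.059     ] along -0.14708888659985556 across 0.011307006161404023
discS [ 0.5469826  -0.20240996  0.059     ] along -0.14612888415188977 across 0.009080260170607882
hole [ 0.52202391 -0.20049616  0.04      ] along -0.14865623301082947 across -0.015823780393526093
cylfoot [ 0.73233647 -0.13919737  0.        ] along -0.051153140226865144 across 0.18034466496401194
cyltop [ 0.73077416 -0.14067957  0.206     ] along -0.05288811965779684 across 0.17906889764716705
bottle [0.78959352 0.09481875 0.13      ] along 0.18929850803000503 across 0.1953419844658116
wash [ 0.63230364 -0.35454501  0.17      ] along -0.2807900755979408 across 0.11994557057390207
vial [ 0.46840521 -0.14527876  0.045     ] along -0.10378423178840862 across -0.0783572137966201
beaker [ 0.77042613 -0.05306444  0.065     ] along 0.04035566853929041 across 0.20261219078828221
[[ 9.58857089e-01  2.83888608e-01 -5.84225213e-04]
 [ 2.83889188e-01 -9.58855782e-01  1.58684901e-03]
 [-1.09699365e-04 -1.68741665e-03 -9.99998570e-01]]
```

Emit:
step_arm --commands '[{"travel": [0.035,-0.029,0],"turn": [0,0,0]},{"travel": [0.07,-0.058,0],"turn": [0,0,0]},{"travel": [0.105,-0.087,0],"turn": [0,0,0]},{"travel": [0.14,-0.116,0],"turn": [0,0,0]},{"travel": [0.175,-0.145,0],"turn": [0,0,0]}]' --gripper 0

```text
time: 0.6
position: [0.3118, -0.4327, 0.2362]
tool_rot: [-3.109, -0.45, 0.001]
ft_force: [0.6, -0.2, 0.7]
grip_width: 0.628
grip_force: 0.0
```

Emit:
step_arm --commands '[{"travel": [0.035,-0.029,0],"turn": [0,0,0]},{"travel": [0.07,-0.058,0],"turn": [0,0,0]},{"travel": [0.105,-0.087,0],"turn": [0,0,0]},{"travel": [0.14,-0.116,0],"turn": [0,0,0]},{"travel": [0.175,-0.145,0],"turn": [0,0,0]}]'

```text
time: 1.1
position: [0.4382, -0.2441, 0.2363]
tool_rot: [3.109, 0.45, -0.001]
ft_force: [0.6, -1.0, 0.7]
grip_width: 0.173
grip_force: 0.0
```

Emit:
step_arm --commands '[{"travel": [0.035,-0.029,0],"turn": [0,0,5]},{"travel": [0.07,-0.058,0],"turn": [0,0,11]},{"travel": [0.105,-0.087,0.02],"turn": [0,0,17]},{"travel": [0.14,-0.116,0.04],"turn": [0,0,23]},{"travel": [0.175,-0.145,0.06],"turn": [0,0,26.7]}]'

```text
time: 1.6
position: [0.565, -0.0558, 0.1758]
tool_rot: [3.128, -0.286, 0.0]
ft_force: [1.0, -0.9, -0.8]
grip_width: 0.004
grip_force: 0.0
```

Emit:
step_arm --commands '[{"travel": [0,0,0.03],"turn": [0,0,0]},{"travel": [0,0,0.06],"turn": [0,0,0]},{"travel": [0,0,0.085],"turn": [0,0,0]},{"travel": [0,0,0.095],"turn": [0,0,0]},{"travel": [0,0,0.095],"turn": [0,0,0]}]'

```text
time: 2.1
position: [0.5631, -0.0571, 0.08]
tool_rot: [-3.129, 0.28, 0.005]
ft_force: [-0.1, 0.8, 0.3]
grip_width: 0.004
grip_force: 0.0
```

```bash
python3 - <<'E'
from h import *
a=ctrl.get_image("top")[160:250,245:445,::-1];b=ctrl.get_image("scene")[150:275,190:370,::-1]
a=cv2.resize(a,(600,270),interpolation=2);b=cv2.resize(b,(475,330),interpolation=2);b=cv2.copyMakeBorder(b,0,0,0,125,0)
cv2.imwrite("pics/c2.png",np.vstack([a,b]))
s=ctrl.get_state();print(s["position"],s["ft_force"])
E
```

```text
[ 0.56508964 -0.05726403  0.08251511] [ 0.58980062  0.44927618 -0.21745785]
```

View pics/c2.png

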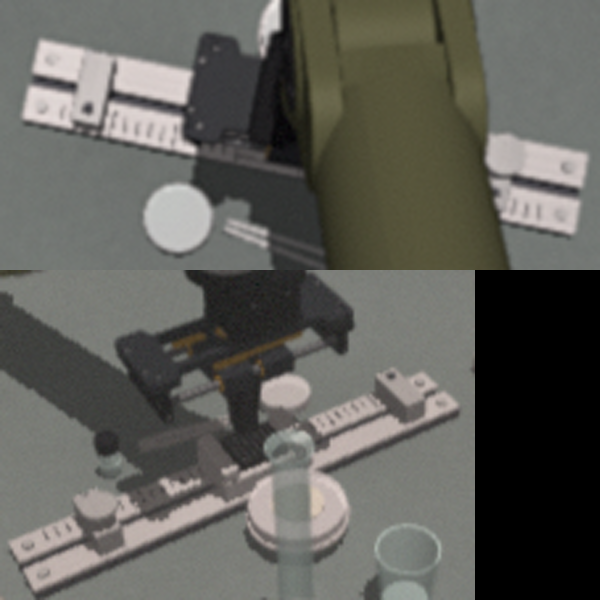

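Emit:
step_arm --commands '[{"travel": [0,0,0.01],"turn": [0,0,0]},{"travel": [0,0,0.017],"turn": [0,0,0]},{"travel": [0,0,0.02],"turn": [0,0,0]},{"travel": [0,0,0.022],"turn": [0,0,0]},{"travel": [0,0,0.023],"turn": [0,0,0]}]'

```text
time: 2.7
position: [0.5643, -0.0572, 0.0585]
tool_rot: [3.129, -0.279, -0.0]
ft_force: [-3.1, -0.3, 6.7]
grip_width: 0.01
grip_force: 3.0
```

Emit:
step_arm --commands '[{"travel": [0,0,0.001],"turn": [0,0,0]},{"travel": [0,0,0.002],"turn": [0,0,0]},{"travel": [0,0,0.002],"turn": [0,0,0]}]'

```text
time: 3.0
position: [0.5645, -0.0572, 0.0584]
tool_rot: [3.128, -0.279, -0.0]
ft_force: [-4.2, -0.1, 11.0]
grip_width: 0.006
grip_force: 5.6
```

Emit:
step_arm --commands '[{"travel": [0,0,0.001],"turn": [0,0,0]},{"travel": [0,0,0.002],"turn": [0,0,0]},{"travel": [0,0,0.003],"turn": [0,0,0]},{"travel": [0,0,0.003],"turn": [0,0,0]}]'

```text
time: 3.4
position: [0.5646, -0.0572, 0.0557]
tool_rot: [3.128, -0.279, 0.0]
ft_force: [-6.0, -0.9, 13.9]
grip_width: 0.004
grip_force: 7.1
```

Emit:
step_arm --commands '[{"travel": [0,0,0.0015],"turn": [0,0,0]},{"travel": [0,0,0.003],"turn": [0,0,0]},{"travel": [0,0,0.0045],"turn": [0,0,0]},{"travel": [0,0,0.005],"turn": [0,0,0]},{"travel": [0,0,0.005],"turn": [0,0,0]}]'

```text
time: 3.9
position: [0.5648, -0.057, 0.0522]
tool_rot: [3.127, -0.279, 0.0]
ft_force: [-9.1, 1.2, 23.9]
grip_width: 0.007
grip_force: 11.7
```

Emit:
step_arm --commands '[{"travel": [0,0.003,0],"turn": [0,0,0]},{"travel": [0,0.007,0],"turn": [0,0,0]},{"travel": [0,0.012,0],"turn": [0,0,0]},{"travel": [0,0.017,0],"turn": [0,0,0]},{"travel": [0,0.022,0],"turn": [0,0,0]}]'

```text
time: 4.4
position: [0.561, -0.0774, 0.0522]
tool_rot: [3.129, -0.278, 0.001]
ft_force: [-9.1, 4.1, 22.6]
grip_width: 0.006
grip_force: 11.5
```

```bash
python3 - <<'E'
from h import *
b=ctrl.get_image("scene")[150:275,190:370,::-1]
cv2.imwrite("pics/c3.png",cv2.resize(b,(720,500),interpolation=2))
s=ctrl.get_state();print(s["position"],s["ft_force"])
E
```

```text
[ 0.56083397 -0.07881749  0.05224388] [-9.49694083  1.01801914 22.98108582]
```

View pics/c3.png

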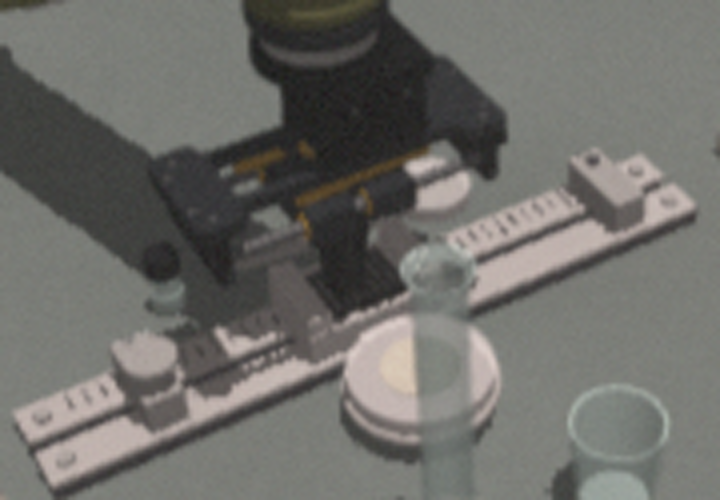

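Emit:
step_arm --commands '[{"travel": [0,0.006,0],"turn": [0,0,0]},{"travel": [0,0.013,0],"turn": [0,0,0]},{"travel": [0,0.02,0],"turn": [0,0,0]},{"travel": [0,0.027,0],"turn": [0,0,0]},{"travel": [0,0.034,0],"turn": [0,0,0]}]'

```text
time: 4.95
position: [0.5549, -0.1113, 0.0522]
tool_rot: [3.129, -0.278, -0.0]
ft_force: [-8.7, 2.3, 23.2]
grip_width: 0.003
grip_force: 11.7
```

Emit:
step_arm --commands '[{"travel": [0,0.007,0],"turn": [0,0,0]},{"travel": [0,0.014,0],"turn": [0,0,0]},{"travel": [0,0.02,0],"turn": [0,0,0]},{"travel": [0,0.025,0],"turn": [0,0,0]},{"travel": [0,0.03,0],"turn": [0,0,0]}]'

```text
time: 5.45
position: [0.5494, -0.1412, 0.0522]
tool_rot: [3.128, -0.279, -0.001]
ft_force: [-8.9, 4.1, 24.1]
grip_width: 0.009
grip_force: 11.8
```

Emit:
step_arm --commands '[{"travel": [0,0.002,0],"turn": [0,0,0]},{"travel": [0,0.004,0],"turn": [0,0,0]},{"travel": [0,0.006,0],"turn": [0,0,0]},{"travel": [0,0.008,0],"turn": [0,0,0]},{"travel": [0,0.008,0],"turn": [0,0,0]}]'

```text
time: 5.95
position: [0.5479, -0.1497, 0.0522]
tool_rot: [3.128, -0.28, -0.001]
ft_force: [-9.2, 2.6, 23.6]
grip_width: 0.005
grip_force: 11.8
```

Emit:
step_arm --commands '[{"travel": [0,0.0015,0],"turn": [0,0,0]},{"travel": [0,0.003,0],"turn": [0,0,0]},{"travel": [0,0.0045,0],"turn": [0,0,0]},{"travel": [0,0.006,0],"turn": [0,0,0]},{"travel": [0,0.006,0],"turn": [0,0,0]}]'

```text
time: 6.45
position: [0.5472, -0.1534, 0.0522]
tool_rot: [-3.128, 0.278, 0.001]
ft_force: [-9.8, 5.6, 24.0]
grip_width: 0.005
grip_force: 11.8
```

Emit:
step_arm --commands '[{"travel": [0,0.001,0],"turn": [0,0,0]},{"travel": [0,0.002,0],"turn": [0,0,0]},{"travel": [0,0.002,0],"turn": [0,0,0]}]'

```text
time: 6.75
position: [0.5472, -0.1536, 0.0522]
tool_rot: [-3.126, 0.276, 0.0]
ft_force: [-8.3, 9.0, 23.0]
grip_width: 0.008
grip_force: 11.9
```

Emit:
step_arm --commands '[{"travel": [0,-0.001,0],"turn": [0,0,0]},{"travel": [0,-0.0015,0],"turn": [0,0,0]},{"travel": [0,-0.0015,-0.003],"turn": [0,0,0]},{"travel": [0,-0.0015,-0.006],"turn": [0,0,0]},{"travel": [0,-0.0015,-0.009],"turn": [0,0,0]}]'

```text
time: 7.25
position: [0.5474, -0.1543, 0.0593]
tool_rot: [-3.129, 0.277, -0.002]
ft_force: [0.6, -0.1, -0.8]
grip_width: 0.007
grip_force: 0.0
```

Emit:
step_arm --commands '[{"travel": [0,0,-0.004],"turn": [0,0,0]},{"travel": [0,0,-0.01],"turn": [0,0,0]},{"travel": [0,0,-0.02],"turn": [0,0,0]},{"travel": [0,0,-0.04],"turn": [0,0,0]},{"travel": [0,0,-0.07],"turn": [0,0,0]}]'

```text
time: 7.75
position: [0.5453, -0.1561, 0.1271]
tool_rot: [-3.128, 0.28, 0.005]
ft_force: [0.6, 0.4, -0.0]
grip_width: 0.004
grip_force: 0.0
```

Emit:
step_arm --commands '[{"travel": [0,0,-0.03],"turn": [0,0,0]},{"travel": [0,0,-0.07],"turn": [0,0,0]},{"travel": [-0.03,0,-0.11],"turn": [0,0,0]},{"travel": [-0.07,0,-0.14],"turn": [0,0,0]},{"travel": [-0.1,0.0,-0.16],"turn": [0,0,0]}]'

```text
time: 8.25
position: [0.4474, -0.138, 0.2905]
tool_rot: [3.128, -0.279, 0.005]
ft_force: [0.2, -1.3, 0.8]
grip_width: 0.005
grip_force: 0.0
```

```bash
python3 - <<'E'
from h import *
a=ctrl.get_image("top")[160:250,245:445,::-1];b=ctrl.get_image("scene")[150:275,190:370,::-1]
a=cv2.resize(a,(600,270),interpolation=2);b=cv2.resize(b,(475,330),interpolation=2);b=cv2.copyMakeBorder(b,0,0,0,125,0)
cv2.imwrite("pics/c4.png",np.vstack([a,b]))
s=ctrl.get_state();print(s["position"],s["ft_force"])
E
```

```text
[ 0.44724131 -0.13860285  0.29184125] [ 0.90688273 -0.41355277  0.24027636]
```

View pics/c4.png

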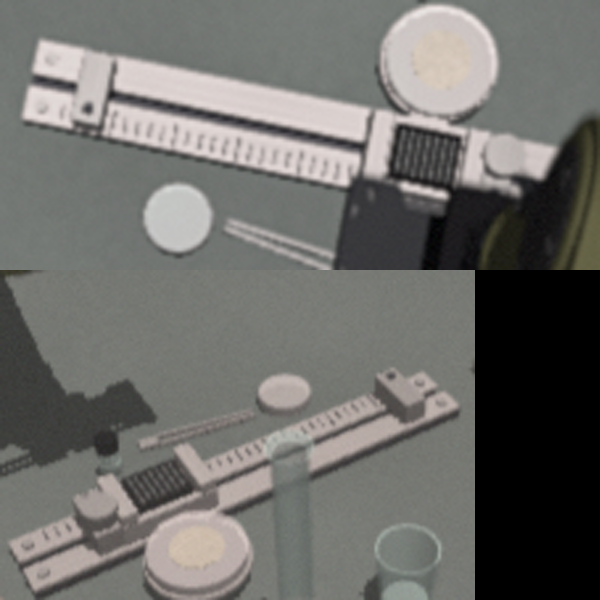

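The carriage is against the disc stop (scene crop about (120,510)), the pad is up, the other things haven't moved and the arm is clear. The push also stopped dead at 98 mm while the force rose.

Emit:
step_arm --commands '[{"travel": [0,0,0],"turn": [0,0,0]},{"travel": [0,0,0],"turn": [0,0,0]},{"travel": [0,0,0],"turn": [0,0,0]}]'

```text
time: 8.65
position: [0.4484, -0.1382, 0.2863]
tool_rot: [-3.128, 0.279, 0.003]
ft_force: [-0.2, -0.2, -0.7]
grip_width: 0.006
grip_force: 0.0
```

```bash
python3 -c "
from bench import ctrl
print(ctrl.close_job())"
```

```text
the job is handed in; nothing more can be done
None
```

The carriage was pushed about 98 mm with its pad held down until it stopped against the marked stop; the pad was then let up, the arm moved clear, and the job was handed in at about 8.7 s (no verdict was returned).

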